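# Refit the hob's missing tap knob and hold the tap pressed in

## Task

A donated gas hob on the food bank's table has lost one tap knob. Pick up the loose knob, turn it so that the flat in its bore (on the pointed side) matches the flat of the bare D-shaft, push it fully home on the shaft, then press the tap in all the way and keep it pressed: finish while still holding the knob pressed in with the gripper, not letting go. Leave the jar lid lying on the hob and the flat tin in front of the hob where they are.

Things in the scene. Friction and masses are not known exactly. Their poses are not given: they have to be found in the camera images.
- knob_mid (a point): Loose black knob, upright on the table beside the hob; 40 mm high, arrow-shaped from above: two upright flats 28 apart (at its y = +-14, from x = -20 to +16, full height), square tail at x = -20, nose tip at x = +28 with a white line to it on top. Point: on the bore axis, 20 mm above the underside = centre of the bore's ceiling. z up, x to the nose. About 50 g.
- knob: The same knob, axes as above; origin on the bore axis at its underside. D bore open below, 20 mm deep, 16.2 across, its flat on the NOSE side 2.1 mm from the axis; mouth flared 1.2 mm all round in the lowest 3 mm. About 1.1 mm clearance all round: it slides on freely if the nose points the way the shaft's flat faces, within about 0.15 rad; turned wrong it jams.
- shaft_tip (a point): Bare upright brass D-shaft of the knobless tap, 14 mm dia, almost half cut away: flat 1 mm from the axis. Point: on the axis at its top end, 117 mm above the table. z up, x the way the flat faces (the nose must point so). It stands 28 mm out of its bezel and does not turn. Fully home, this point meets the knob's bore ceiling, the knob's underside 8 mm over the bezel (2 mm when pressed).
- knob_nose (a point): The tip of the knob's nose: 28 mm from the bore axis along the knob's x, 20 mm above its underside.
- shaft_mark (a point): A bare point in the air that moves with the bare shaft: 28 mm from the shaft's axis on the side its flat faces, level with the shaft's top end. With the knob fully home and matched, the tip of the knob's nose lies here.
- bezel_lug (a point): Low steel lug (14 x 6 x 3 mm) on the hob's top beside the bare tap's round bezel (60 mm dia, 4 thick), on the side the shaft's flat faces; point at its centre, 41 mm from the shaft's axis.
- shaft (a joint): How far the bare shaft is pressed down, m: 0 = out, 0.006 = against its stop. Spring: about 3 N to start it, about 8 N at the stop; it springs back out when let go.
- hob: Steel two-ring gas hob, fixed, 300 (x) x 460 (y) x 85 high; origin at the centre of its underside. Taps on its top at x = -95, y = +-130 mm: one bare, the other with its knob on (52 mm above the top), either way round. Pan supports 30 mm above the top, within 80 mm of x = 55, y = +-115.
- fish_tin_c (a point): Bystander to be left where it is: a flat round tin standing on the table in front of the hob, 80 mm dia x 34 mm high; this point is its centre.
- jar_lid_center (a point): Bystander to be left where it is: a flat round metal jar lid lying on the hob between the taps, 62 mm dia x 12 mm thick; this point is its centre.
Not all that is in view belongs to the job. Leave any orange or red look-alike of the knob alone.

How it is judged (in metres and radians):
On the way, in this order (a step that is already met when the one before it is completed fails the run):
1. the knob is lifted off the table in the gripper (height (world z) of knob above 0.05 m and contact force between the fingers and knob above 1 N and contact force between knob and hob below 0.1 N), for 0.2 s.
2. the knob is fully home on the bare shaft, flats matched (distance between knob_mid and shaft_tip below 0.003 m and angle between the x axis of knob_mid and the x axis of shaft_tip, either way round below 0.25 rad and distance between knob_nose and shaft_mark below 0.008 m and angle between knob_mid's own z axis and vertical below 0.12 rad), for 0.1 s.
At the end, for the whole second after the job is handed in: Knob home on the bare shaft (bore ceiling within 3 mm of the shaft's top end, flats matched within 0.25 rad, nose within 8 mm of its place on the flat's side, upright within 0.12 rad), tap pressed in at least 4.5 of its 6 mm, fingers still on the knob with over 1 N (all of step 2 and value of joint shaft above 0.0045 m and contact force between the fingers and knob above 1 N); the arm keeps its last pose, push and grip.
It fails at once if the jar lid or the flat tin is shifted by more than 40 mm (distance of any of fish_tin_c, jar_lid_center from where it was at the start of the episode above 0.04 m).
It also fails if it takes over 48 s, if anything falls off the work surface, if the arm or the gripper's body presses on something with over 40 N, if the wrist force passes 120 N, or if a joint passes its speed limit or range.

## Robot

A 7-joint arm with a two-finger parallel gripper is mounted at the origin on the work surface. World frame = base frame: x ahead of the robot, y to its left, z up, the work surface at z = 0. Lengths are in mm, angles in rad, forces in N, time in s.
With the tool pointing down it reaches from about 350 to 900 mm from the base axis. Payload 8.1 kg.
Tool frame: the origin (TCP) lies at the very end of the fingers, on their centre line; the grasp point (between the pads) lies 19 mm behind it; z points along the fingers, y is the direction in which the jaws open and shut (so a half turn about z gives the same grasp; the last joint's range is limited). The gripper opens to 92 mm and grips with 3 to 60 N. Pads are 19 mm wide; open, the fingers measure 130 mm over their backs; the gripper's body (75 mm by 190 mm) begins 47 mm behind the grasp point.
Start: joints at [-1.236, 0.434, 0.025, 1.573, -0.012, 1.134, -0.075], TCP at [264.995, 566.056, 226.742] pointing down, gripper open.
Joint ranges: [-2.62, 2.62], [-0.44, 2.09], [-1.27, 1.32], [0.08, 2.57], [-1.32, 4.46], [0.12, 2], [-2.74, 2.74]. Speed limits (rad/s): [2.22, 2.22, 3.01, 3.01, 3.14, 3.14, 3.14].

## Interface

Orientations are given as [roll, pitch, yaw] about the fixed x, y, z axes, in that order (R = Rz(yaw) Ry(pitch) Rx(roll)).
In Python, from bench import get_obs, capture, camera_params, close_job gives the robot as it stands.
- The arm moves only by the shell command python3 -m jog 'ROWS'. ROWS is JSON, a list that holds one entry, the list of rows, each a list of 7 numbers: the turn, a rotation vector about the tool's x, y, z in degrees, then the shift along the tool's x, y, z in m, then the opening, from -1 (shut) to 1 (fully open). In form: [[[ax, ay, az, x, y, z, fingers], ...]]. A call has 1 to 10 rows; each row is the pose to reach, as a shift and turn from the pose commanded when the call began, along the tool's axes at that moment; what a row does not reach only later rows make up. A row lasts 1/8 s, in which the tool goes at most 62.5 mm and 10.7 degrees, less where a joint would pass 70% of its speed; a pose out of reach is approached as far as the arm can. A call with a gripper value outside its range is refused whole. The fingers move at their own pace and stop on an object; the grip force is fixed at half the most. Time passes only in rows, so rows that repeat a pose let the fingers close. It gives the time, the measured TCP pose, the force and the opening at its end, in the units of the state.
- get_obs(): the state, without advancing time (a new reading comes with each control period).
- capture(name): name is "scene" or "side" or "wrist"; returns the picture (384x512x3 uint8, red, green, blue); there is no depth.
- camera_params(name): a dict with "K" (3x3 intrinsics, pixels), "rvec" (rotation vector, rad) and "tvec" (3), from world to camera coordinates, as OpenCV has them; the wrist camera has in their place "T_tool_cam" (4x4, takes a point from camera to tool coordinates, whose origin is the TCP and whose axes are the flange's). Camera axes: x right, y down, z forward; pixel columns grow to the right and rows downward; lengths in mm; the calibration is good to about 2 mm. A picture is of the moment at which its call begins: read the wrist's pose just before it. camera_params takes no time and is no camera call.
- close_job(): hands the job in, once; it reports no verdict.
The state is a dict: "time_s": time; "joint_positions": joint angles; "qd": joint speeds; "joint_torque": joint torques, N m; "position": TCP position; "orientation": TCP orientation; "contact_force": force on the tool from outside, world axes, zero at the start; "ft_torque": the same for the moment, N m; "grip_width": opening from 0.0 (shut) to 1.0 (fully open).
Only numpy, scipy, OpenCV 4.12 (cv2) and the standard library are available. Lean on these libraries where they do the work, as an engineer would, in place of code of your own. Each camera call takes 0.05 s, during which the arm holds its last target. There are 200 camera calls.

## Working session

There is one attempt and no reset: what is moved stays moved. The work goes in short steps, Python scripts to look and compute and a shell command to move; the robot and the scene stay as the last step left them, time stands still between calls to the robot, and variables do not carry over. Pictures are saved under pics/ and viewed, about 8 in all and at most 12, crops included, and the job is handed in when it is done.

```bash
mkdir -p pics; cat > h.py <<'E'
import numpy as np, cv2
from bench import get_obs, capture, camera_params
from scipy.spatial.transform import Rotation as R
def tool():
    o=get_obs(); return R.from_euler('xyz',o['orientation']).as_matrix(), np.array(o['position'])
def cam(name):
    p=camera_params(name); K=np.array(p['K'])
    if name=='wrist':
        T=np.array(p['T_tool_cam']); Rt,pt=tool()
        Rc=Rt@T[:3,:3]; c=Rt@T[:3,3]+pt
        return K,Rc.T,c
    Rm=cv2.Rodrigues(np.array(p['rvec'],float))[0]; return K,Rm,-Rm.T@np.array(p['tvec']).ravel()
def ray(C,u,v):
    K,Rm,c=C; d=Rm.T@np.linalg.inv(K)@[u,v,1]; return c,d/np.linalg.norm(d)
def onz(C,u,v,z):
    c,d=ray(C,u,v); return c+d*(z-c[2])/d[2]
def proj(C,P):
    K,Rm,c=C; q=K@Rm@(np.array(P)-c); return q[:2]/q[2]
def save(name,im,s=1):
    cv2.imwrite('pics/'+name,cv2.resize(im[:,:,::-1],None,fx=s,fy=s,interpolation=cv2.INTER_CUBIC))
E
python3 - <<'E'
from h import *
print(get_obs())
print(camera_params('wrist'))
ims=[]
for n in ['scene','side','wrist']:
    if n!='wrist': print(n,cam(n)[2])
    else: print(n,cam(n)[2])
    im=capture(n); np.save(n+'0.npy',im); ims.append(im)
save('scene0.png',ims[0],1.5); save('side0.png',ims[1],1.5)
E
```

```text
{'time_s': 0.0, 'joint_positions': array([-1.23558004,  0.43520987,  0.0249642 ,  1.57410562, -0.01158058,
        1.1340087 , -0.07509243]), 'qd': array([-0.00147932, -0.00212702,  0.00020645,  0.00048719, -0.00118269,
       -0.00076539, -0.00164213]), 'joint_torque': array([-4.82262894e-04, -6.67845440e+01,  9.84573998e-01, -3.14452994e+01,
       -6.06273604e-02,  4.29939525e-02,  1.45718582e-04]), 'position': array([264.8098864 , 565.55293434, 225.94973297]), 'orientation': array([-3.14001356e+00,  1.57424783e-04,  2.70373035e+00]), 'contact_force': array([ 0.46861817,  0.66029603, -0.27171768]), 'ft_torque': array([0.00945685, 0.02267165, 0.01759513]), 'grip_width': 1.0047664532168317}
{'K': array([[310.35495903,   0.        , 254.96355572],
       [  0.        , 310.35495903, 195.39522801],
       [  0.        ,   0.        ,   1.        ]]), 'T_tool_cam': array([[ 7.31214169e-04, -9.66105351e-01, -2.58147082e-01,
         6.95025898e+01],
       [ 9.99999633e-01,  8.21683692e-04, -2.42571447e-04,
         3.12887323e-02],
       [ 4.46464821e-04, -2.58146810e-01,  9.66105597e-01,
        -1.59544456e+02],
       [ 0.00000000e+00,  0.00000000e+00,  0.00000000e+00,
         1.00000000e+00]])}
scene [ 942.1337302  -636.05696985  753.80612457]
side [405.91252162 673.40283102 608.30740284]
wrist [201.97000387 595.3290689  385.58690455]
```

View pics/scene0.png

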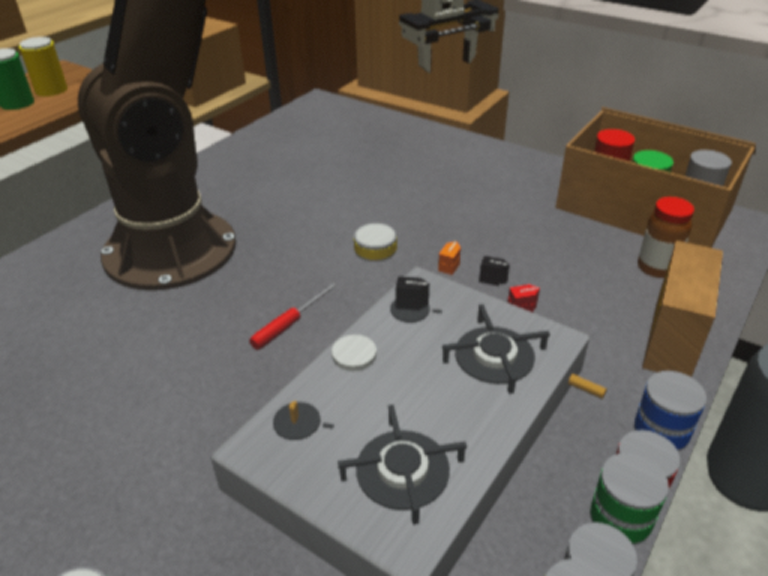

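View pics/side0.png

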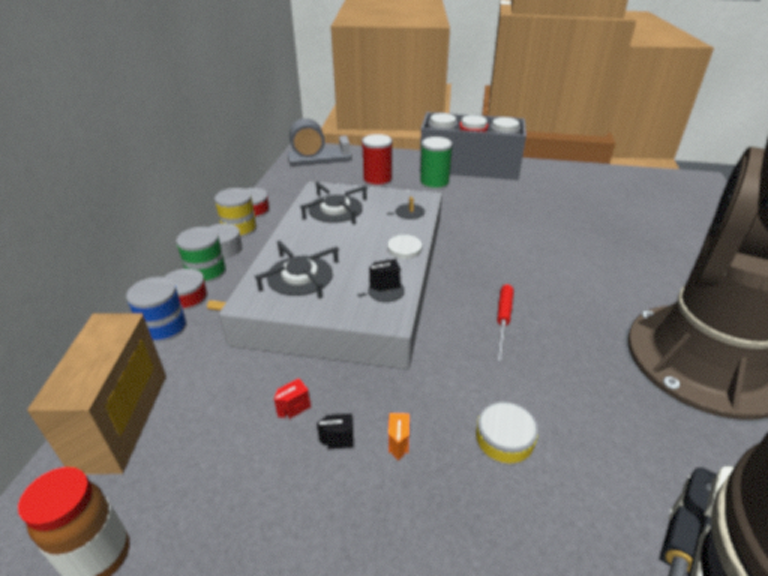

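Candidates in scene (768-wide view): loose black knob (494,270), mounted black knob (412,290) on the hob, orange (450,257) and red (523,296) look-alikes. I choose the black one standing on the table. In the side view it is at (336,431). The bare shaft is at scene (293,410), with its lug at (328,426). The tin is at (375,240) and the lid at (354,351).

```bash
python3 - <<'E'
from h import *
sc=np.load('scene0.npy'); sd=np.load('side0.npy'); S=cam('scene'); D=cam('side')
for n,im,C,box in [('sc',sc,S,(310,165,350,200)),('sd',sd,D,(205,268,245,305))]:
    x0,y0,x1,y1=box; c=im[y0:y1,x0:x1].astype(int)
    mx=c.max(2)
    w=(mx>130); bl=(mx<50)
    for nm,m in [('white',w),('black',bl)]:
        k,l,st,ce=cv2.connectedComponentsWithStats(m.astype(np.uint8))
        for i in range(1,k):
            if st[i,4]>6: print(n,nm,st[i],ce[i]+[x0,y0])
    ys,xs=np.nonzero(w); 
    if len(xs):
        P=np.array([onz(C,x+x0,y+y0,40)[:2] for x,y in zip(xs,ys)]); m=P.mean(0); u,s,v=np.linalg.svd(P-m); print(n,'line',m,v[0],s, np.ptp(P@v[0]))
# hob things
print('bezel', onz(S,297/1.5,421/1.5,89), onz(D,411/1.5,210/1.5,89))
print('tip', onz(S,293/1.5,404/1.5,117), onz(D,411/1.5,198/1.5,117))
print('lug', onz(S,328/1.5,426/1.5,86.5), onz(D,392/1.5,212/1.5,86.5))
print('knobbed bezel', onz(S,410/1.5,310/1.5,89), onz(D,385/1.5,291/1.5,89))
print('lid', onz(S,354/1.5,351/1.5,97)); print('tin',onz(S,375/1.5,236/1.5,34))
a=cv2.resize(sc[160:215,290:370][:,:,::-1],None,fx=8,fy=8,interpolation=2)[:400]
b=cv2.resize(sd[262:312,190:270][:,:,::-1],None,fx=8,fy=8,interpolation=2)
c=np.vstack([a[:300],b[:300]]); cv2.imwrite('pics/crop1.png',np.vstack([a,b])[:,:,:] if 0 else cv2.resize(np.vstack([a,b]),(480,600)))
E
```

```text
sc white [30 24 10 10 78] [345.08974359 193.53846154]
sc white [  0  26  23   9 110] [317.43636364 196.40909091]
sc black [ 10   7  19  18 223] [328.39461883 181.70403587]
sc line [592.3588528  175.36442669] [-0.75184073 -0.65934477] [496.53467583 130.21855646] 104.75372334244429
sd white [  0   0  40  37 834] [225.35371703 285.57194245]
sd white [ 8 12 15  3 26] [220.07692308 280.96153846]
sd black [  7   9  23  22 354] [224.51694915 288.56497175]
sd line [545.91387872 262.46558596] [-0.41722617  0.90880269] [871.40911852 776.88432157] 102.69752018084587
bezel [ 529.23731667 -241.6121647    89.        ] [ 519.48902098 -239.10195832   89.        ]
tip [ 525.17735045 -240.35956172  117.        ] [ 519.89844546 -236.91719873  117.        ]
lug [ 565.00184964 -224.71842049   86.5       ] [ 556.37456582 -228.93604973   86.5       ]
knobbed bezel [531.935085    15.17094426  89.        ] [524.64035478  27.31118013  89.        ]
lid [ 519.46403977 -107.71975592   97.        ]
tin [330.77593115 209.22595971  34.        ]
```

View pics/crop1.png

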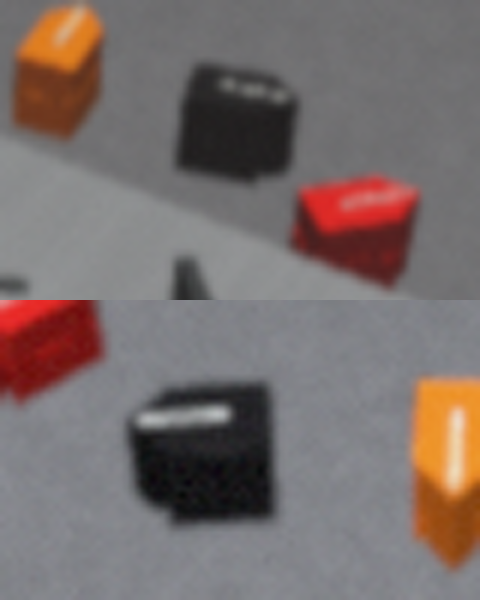

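The crop shows the black knob standing upright. In the side view its white line runs left, so the nose points to about world +x. Next I get its position and yaw.

```bash
python3 - <<'E'
from h import *
sd=np.load('side0.npy'); D=cam('side'); S=cam('scene'); sc=np.load('scene0.npy')
m=(sd[278:286,210:232].max(2)>110); 
k,l,st,ce=cv2.connectedComponentsWithStats(m.astype(np.uint8)); print(st)
def fit(C,pts):
    P=np.array([onz(C,u,v,40)[:2] for u,v in pts]); c=P.mean(0); v=np.linalg.svd(P-c)[2][0]; t=(P-c)@v; print(c,v*np.sign(v[0]),np.arctan2(*(v*np.sign(v[0]))[::-1]),t.min(),t.max(),[ (c+v*q).round(1) for q in(t.min(),t.max())])
g=sd.max(2).astype(int); ys,xs=np.nonzero(g[279:284,211:229]>100); fit(D,list(zip(xs+211,ys+279)))
g=sc.max(2).astype(int); print(g[172:186,318:342])
Rt,p=tool(); print(Rt.round(3))
E
```

```text
[[  1   0  21   8 119]
 [  0   0  18   8  57]]
[560.9492066 254.6174839] [0.99205213 0.12582751] 0.12616192781096514 -16.370773707676857 16.3028124473748 [array([577.2, 256.7]), array([544.8, 252.6])]
[[116 113 110  94  64  48  45  45  54  66  71  66  66  67  72  76  83  89
  102 112 115 116 117 116]
 [113 113 104  77  52  44  43  48  67  92  99  76  68  68  67  68  64  64
   81 102 112 116 116 115]
 [113 113 100  67  46  41  42  48  67  93 104  86  92 104 101  99  78  70
   77  89 102 111 113 114]
 [114 110  92  62  45  42  43  43  51  62  69  72  87 104 105 104  89  93
  105  98  92 100 110 112]
 [115 106  80  50  40  40  42  42  42  44  46  50  54  65  67  68  70  88
  104  92  74  85 106 113]
 [117 103  67  42  35  35  36  36  38  39  41  40  42  44  44  44  48  54
   62  56  52  72 103 112]
 [115 102  61  39  34  33  36  35  34  37  35  37  39  39  39  38  37  37
   36  36  43  72 103 112]
 [116 101  61  38  34  35  33  34  34  34  35  35  35  35  35  37  35  33
   33  34  46  79 105 113]
 [114 100  59  37  35  34  35  35  34  35  36  33  35  34  33  34  32  34
   32  34  53  84 107 113]
 [111  95  55  34  36  34  34  34  34  33  35  33  32  33  34  34  35  34
   34  35  53  88 108 113]
 [111  89  52  35  36  34  36  36  33  35  35  34  33  36  33  36  33  32
   34  36  56  94 110 113]
 [106  83  47  35  34  34  37  35  34  35  34  35  33  36  35  34  34  34
   33  37  61  99 111 113]
 [104  76  45  35  34  34  36  36  34  35  34  34  33  34  35  34  36  32
   34  39  64 101 113 115]
 [103  71  42  33  36  34  34  34  34  34  33  34  33  36  34  34  34  35
   34  41  66 102 113 113]]
[[-0.906  0.424 -0.   ]
 [ 0.424  0.906 -0.001]
 [-0.    -0.001 -1.   ]]
```

```bash
python3 -m jog '[[[0,0,-32,-0.356,-0.182,0,1],[0,0,-32,-0.356,-0.182,0,1],[0,0,-32,-0.356,-0.182,0,1],[0,0,-32,-0.356,-0.182,0,1],[0,0,-32,-0.356,-0.182,0,1],[0,0,-32,-0.356,-0.182,0,1],[0,0,-32,-0.356,-0.182,0,1],[0,0,-32,-0.356,-0.182,0,1],[0,0,-32,-0.356,-0.182,0,1]]]'
python3 - <<'E'
from h import *
print(get_obs()['orientation'],get_obs()['joint_positions']); W=cam('wrist'); im=capture('wrist'); np.save('w1.npy',im); save('w1.png',im,1.5)
print(proj(W,[549.5,253,40]),proj(W,[577,257,40]))
E
```

```text
time_s: 1.27
position: [509.4, 251.3, 226.5]
orientation: [3.141, -0.001, -3.02]
contact_force: [-1.1, 0.4, -0.6]
grip_width: 0.999
[ 3.14102119e+00 -7.01577817e-04 -3.01981223e+00] [-0.57148204  0.3427002   0.02620928  1.7161013  -0.01088394  1.08332791
  1.1508822 ]
[252.02381332 209.60878351] [252.59212712 231.86959049]
```

View pics/w1.png

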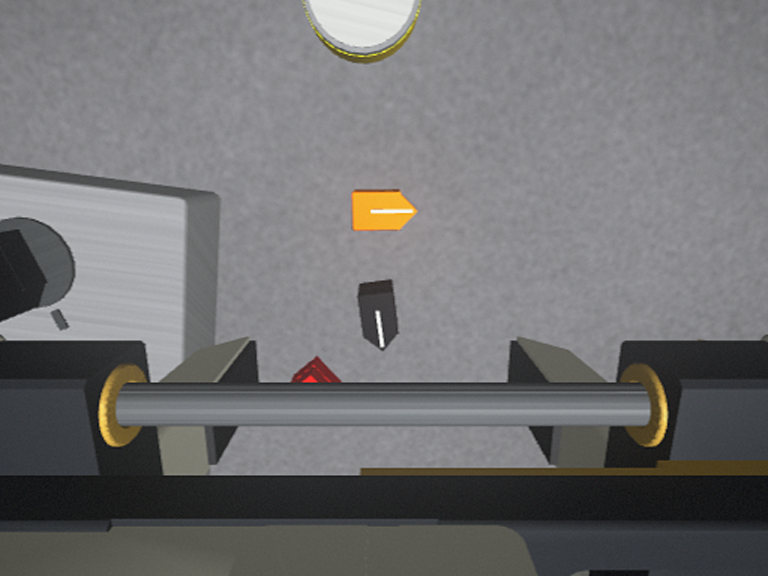

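The wrist view shows the black knob with its nose at about (381,350) and its line starting at about (379,312). The orange one is at (380,211), the red one at (317,378) and the tin at (362,20).

```bash
python3 - <<'E'
from h import *
im=np.load('w1.npy').astype(int); W=cam('wrist'); g=im.max(2)
ys,xs=np.nonzero((g[203:232,236:268]>130)&(g[203:232,236:268]>0)); 
# white line only: enclosed component
k,l,st,ce=cv2.connectedComponentsWithStats((g[180:240,225:280]>140).astype(np.uint8)); print(st[1:],ce[1:]+[225,180])
i=[j for j in range(1,k) if 15<st[j,4]<150 ][0]; ys,xs=np.nonzero(l==i)
P=np.array([onz(W,x+225,y+180,40)[:2] for x,y in zip(xs,ys)]); c=P.mean(0); v=np.linalg.svd(P-c)[2][0]; v*=np.sign(v[0]); t=(P-c)@v
print('line',c,np.arctan2(v[1],v[0]),c+v*t.min(),c+v*t.max())
# black top face contour
m=(g[180:240,225:280]<72).astype(np.uint8); cn=max(cv2.findContours(m,0,1)[0],key=cv2.contourArea)
ap=cv2.approxPolyDP(cn,1.5,True)[:,0]+[225,180]
for u,vv in ap: print((u,vv),onz(W,u,vv,40)[:2].round(1))
# lower-rate sides: left/right edges per row, sub-pixel at level 75
for y in range(196,226,3):
    r=g[y,225:280]; idx=np.nonzero(r<85)[0]; L=onz(W,225+idx[0]-.5,y,40);Rr=onz(W,225+idx[-1]+.5,y,40); print(y,L[:2].round(1),Rr[:2].round(1),((L+Rr)/2)[:2].round(1))
print('red',onz(W,317/1.5,365/1.5,40),'orange',onz(W,380/1.5,211/1.5,40),'knob2 lug',onz(W,60/1.5,319/1.5,86.5),'bez',onz(W,20/1.5,265/1.5,89))
E
```

```text
[[   0    0   55   60 2147]
 [  25   27    6   25   66]] [[252.35072194 209.92873777]
 [252.83333333 219.04545455]]
line [560.80765748 255.83013241] 0.24788656462653885 [546.23261925 252.14130827] [575.38140922 259.51863096]
(np.int64(260), np.int64(187)) [521.2 259.3]
(np.int64(240), np.int64(189)) [526.4 236.8]
(np.int64(239), np.int64(194)) [532.4 236.3]
(np.int64(242), np.int64(223)) [567.2 243.7]
(np.int64(252), np.int64(231)) [575.8 256.7]
(np.int64(249), np.int64(212)) [552.7 250.3]
(np.int64(250), np.int64(205)) [544.  250.4]
(np.int64(254), np.int64(207)) [545.9 255.4]
(np.int64(257), np.int64(230)) [573.8 262.4]
(np.int64(264), np.int64(222)) [562.8 269.4]
196 [534.9 236. ] [531.6 262.3] [533.3 249.2]
199 [538.5 236.4] [535.  263.9] [536.8 250.2]
202 [542.1 236.8] [538.6 264.4] [540.3 250.6]
205 [545.5 238.3] [542.1 266. ] [543.8 252.2]
208 [549.2 238.7] [545.7 266.5] [547.4 252.6]
211 [552.7 240.3] [549.4 267. ] [551.  253.6]
214 [556.3 240.7] [552.9 268.6] [554.6 254.7]
217 [560.  241.1] [556.5 269.1] [558.3 255.1]
220 [563.6 242.7] [560.2 269.6] [561.9 256.2]
223 [567.3 243.1] [564.1 268.9] [565.7 256. ]
red [597.55939045 209.99328722  40.        ] orange [470.0892745  245.27848169  40.        ] knob2 lug [564.3835489   39.11830363  86.5       ] bez [529.15118074  16.99771625  89.        ]
```

```bash
python3 -m jog '[[[0,0,-7,-0.040,-0.003,0.06,0.4],[0,0,-7,-0.040,-0.003,0.12,0.4],[0,0,-7,-0.040,-0.003,0.150,0.4],[0,0,-7,-0.040,-0.003,0.150,0.4],[0,0,-7,-0.040,-0.003,0.150,0.4]]]'
python3 - <<'E'
from h import *
o=get_obs();print(o['position'],o['orientation']); W=cam('wrist'); im=capture('wrist'); np.save('w2.npy',im); save('w2.png',im,1.2)
print(proj(W,[549.5,253.2,40]),proj(W,[576.7,259.8,40]))
E
```

```text
time_s: 1.95
position: [550.7, 253.6, 78.3]
orientation: [3.141, 0.002, -2.897]
contact_force: [0.7, -0.7, -0.7]
grip_width: 0.698
[550.70994547 253.57804235  78.33673283] [ 3.14072428e+00  1.85968630e-03 -2.89732794e+00]
[254.54355367 217.33073704] [254.27814368 255.42716995]
```

View pics/w2.png

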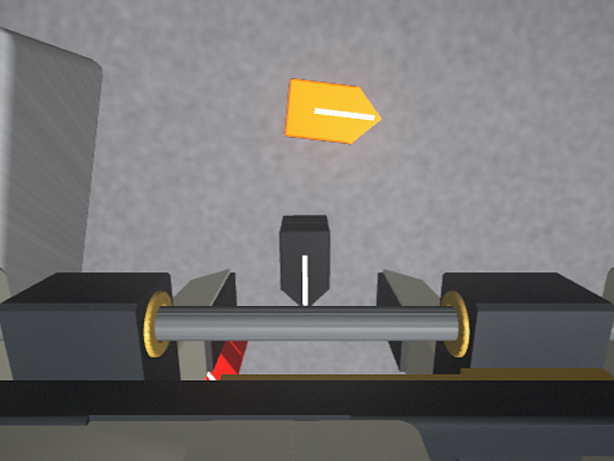

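The line is vertical in the image and lies between the fingers, with the nose at (304,305) within about 1 px of prediction. The red look-alike, at about (228,360), clears the finger. I descend and grip.

```bash
python3 -m jog '[[[0,0,0,0.001,0,0.05,0.4],[0,0,0,0.001,0,0.065,0.4],[0,0,0,0.001,0,0.065,0.4],[0,0,0,0.001,0,0.065,-1],[0,0,0,0.001,0,0.065,-1],[0,0,0,0.001,0,0.065,-1],[0,0,0,0.001,0,0.065,-1],[0,0,0,0.001,0,0.065,-1]]]'
python3 -c "
from h import *
o=get_obs();print(o['position'],o['grip_width']*92)"
```

```text
time_s: 3.0
position: [549.5, 252.0, 12.0]
orientation: [3.141, 0.0, -2.899]
contact_force: [-0.9, -0.6, 4.0]
grip_width: 0.301
[549.4769718  251.96733461  12.03411351] 27.722966603708695
```

```bash
python3 -m jog '[[[0,0,0,0,0,-0.03,-1],[0,0,0,0,0,-0.08,-1],[0,0,0,0,0,-0.14,-1],[0,0,0,0,0,-0.21,-1],[0,0,0,0,0,-0.21,-1]]]'
python3 -m jog '[[[0,0,0,0.01,-0.055,0,-1],[0,0,0,0.02,-0.11,0,-1],[0,0,0,0.03,-0.17,0,-1],[0,0,0,0.04,-0.23,0,-1],[0,0,0,0.05,-0.29,0,-1],[0,0,0,0.06,-0.35,0,-1],[0,0,0,0.072,-0.41,0,-1],[0,0,0,0.083,-0.471,0,-1],[0,0,0,0.083,-0.471,0,-1],[0,0,0,0.083,-0.471,0,-1]]]'
python3 - <<'E'
from h import *
o=get_obs();print(o['position'],o['orientation'],o['grip_width']*92); W=cam('wrist'); im=capture('wrist'); np.save('w3.npy',im); save('w3.png',im,1.5)
E
```

```text
time_s: 3.62
position: [551.5, 253.0, 226.8]
orientation: [3.139, 0.008, -2.899]
contact_force: [0.5, 0.0, -1.1]
grip_width: 0.3
time_s: 4.88
position: [581.5, -224.7, 220.6]
orientation: [3.14, -0.001, -2.899]
contact_force: [0.4, 0.8, -0.9]
grip_width: 0.303
[ 581.53123029 -224.67859188  220.56271753] [ 3.14006341e+00 -1.30727014e-03 -2.89918495e+00] 27.854592905739075
```

View pics/w3.png

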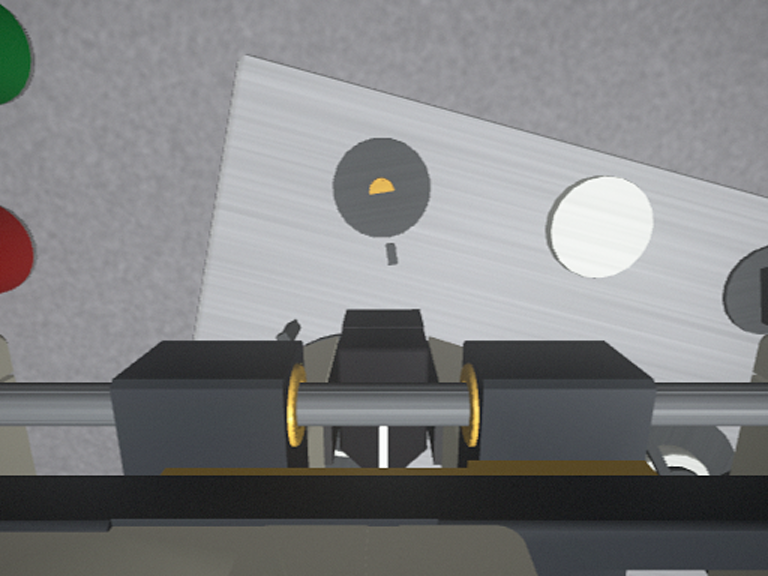

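The wrist view shows the shaft's brass D at (381,186) with its flat facing down the image, the bezel centred at (381,188), the lug at (391,254), and the knob held straight. I measure these.

```bash
cat > ms.py <<'E'
from h import *
def meas(im,W):
    hsv=cv2.cvtColor(im,cv2.COLOR_RGB2HSV); roi=np.zeros(im.shape[:2],np.uint8); roi[60:185,190:330]=1
    br=((hsv[:,:,1]>110)&(hsv[:,:,2]>90)).astype(np.uint8)*roi
    cn=max(cv2.findContours(br,0,1)[0],key=cv2.contourArea)[:,0]
    print('brass area',br.sum())
    for q in cv2.convexHull(cn)[:,0]: print(q,onz(W,*map(float,q),117)[:2].round(1),end='; ')
    print()
    dk=((im.max(2)<100)|(br>0)).astype(np.uint8)*roi
    k,l,st,ce=cv2.connectedComponentsWithStats(dk)
    for i in range(1,k):
        if st[i,4]>30: print(st[i],ce[i])
    j=1+np.argmax(st[1:,4]); b=max(cv2.findContours((l==j).astype(np.uint8),0,1)[0],key=cv2.contourArea)[:,0]
    P=np.array([onz(W,*map(float,q),89)[:2] for q in b]); c,r=cv2.minEnclosingCircle(P.astype(np.float32)); A=np.c_[2*P,np.ones(len(P))]; s=np.linalg.lstsq(A,(P**2).sum(1),rcond=None)[0]
    print('bezel',s[:2],np.sqrt(s[2]+s[0]**2+s[1]**2),c,r)
    for i in range(1,k):
        if i!=j and 30<st[i,4]<400:
            L=onz(W,*ce[i],88)[:2]; d=L-s[:2]; print('lug',L,np.hypot(*d),np.arctan2(d[1],d[0]))
if __name__=='__main__': meas(np.load('w3.npy'),cam('wrist'))
E
python3 ms.py
```

```text
brass area 130
[257 119] [ 518.9 -237.3]; [259 120] [ 519.3 -235.5]; [261 123] [ 521.3 -233.3]; [262 125] [ 522.6 -232.1]; [262 126] [ 523.4 -231.9]; [260 127] [ 524.6 -233.3]; [247 129] [ 528.8 -243.4]; [246 128] [ 528.2 -244.4]; [246 125] [ 525.8 -245. ]; [248 121] [ 522.3 -244.1]; [249 120] [ 521.3 -243.5]; [251 119] [ 520.1 -242.1]; 
[246 119  17  11 131] [253.6259542  123.78625954]
bezel [ 524.75428831 -238.70090886] 5.756999743553632 (525.448974609375, -238.50457763671875) 7.580294132232666
```

```bash
sed -i 's/im.max(2)<100/im.max(2)<125/' ms.py; python3 ms.py; python3 - <<'E'
import numpy as np
im=np.load('w3.npy').max(2); print(im[125,205:300:4]); print(im[160:180:3,250:275:2])
E
```

```text
brass area 130
[257 119] [ 518.9 -237.3]; [259 120] [ 519.3 -235.5]; [261 123] [ 521.3 -233.3]; [262 125] [ 522.6 -232.1]; [262 126] [ 523.4 -231.9]; [260 127] [ 524.6 -233.3]; [247 129] [ 528.8 -243.4]; [246 128] [ 528.2 -244.4]; [246 125] [ 525.8 -245. ]; [248 121] [ 522.3 -244.1]; [249 120] [ 521.3 -243.5]; [251 119] [ 520.1 -242.1]; 
[ 222   92   65   66 3315] [253.94570136 124.47058824]
[258 162   7  15  76] [260.69736842 168.78947368]
bezel [ 525.55119705 -238.30909791] 29.07431851302758 (525.5996704101562, -238.24440002441406) 29.76396369934082
lug [ 563.26756816 -222.29054073] 40.977052408902416 0.4016258248984499
[194 191 187 189 166 106 104 104 104 104 105 226 229 231 225 106 104 105
 108 106 101 201 202 196]
[[199 202 201 200 202 203 201 197 197 202 203 202 201]
 [199 196 198 176 104 108 101 204 202 199 200 199 198]
 [199 200 199 201 101 107 105 181 199 199 199 201 202]
 [200 200 201 206 121 110 109 168 200 198 197 198 200]
 [197 196 197 200 160 106 108 119 204 202 202 204 201]
 [198 199 199 198 169 106 110 121 200 197 199 199 199]
 [200 202 201 199 200 200 199 200 198 197 198 196 199]]
```

```bash
python3 - <<'E'
from h import *
p=camera_params('wrist'); K=np.array(p['K']); T=np.array(p['T_tool_cam'])
im=np.load('w3.npy').max(2).astype(int); print(im[200:226,250]); print(im[212,220:290:2]); print(im[285:312:2,250:262])
def tz(u,v,z):
    d=T[:3,:3]@np.linalg.inv(K)@[u,v,1]; c=T[:3,3]; return (c+d*(z-c[2])/d[2]).round(1)
def pt(P):
    q=K@T[:3,:3].T@(np.array(P,float)-T[:3,3]); return (q[:2]/q[2]).round(1)
print('expect tail bottom',pt([20,0,12]),'tail top',pt([20,0,-28]),'nose top',pt([-28,0,-28]),pt([20,14,-28]),pt([20,-14,-28]))
for v in (205,206,207,218,219,220): print(v,tz(255,v,12)[0],tz(255,v,-28)[0])
E
```

```text
[203 205 200 200 198 201 111  50  60  60  58  58  55  58  57  57  53  59
  66  54  53  52  52  51  53  52]
[193 193 194 198 179  51  61  59  59  58  61  55  59  58  56  55  59  60
  59  58  60  58  55  60  58  57  58  60  60  59  49 205 199 201 202]
[[ 59  52 130 243 255 254 255 250 171  52  55  62]
 [ 62  50 130 240 253 251 252 246 168  50  60  59]
 [ 60  51 127 239 253 250 252 246 168  50  56  61]
 [ 58  51 129 239 253 250 252 247 167  50  59  57]
 [ 58  52 128 239 253 250 252 247 166  49  59  61]
 [ 57  50 127 239 253 250 252 247 166  49  58  61]
 [ 58  48 126 238 253 250 252 246 168  49  58  60]
 [ 57  52 128 238 253 250 252 247 166  48  56  58]
 [ 53  49 128 238 253 250 252 246 166  47  59  59]
 [ 58  49 124 239 253 250 251 247 166  49  57  57]
 [ 57  51 129 238 253 250 252 247 168  48  57  59]
 [ 58  48 127 238 252 250 252 246 165  50  56  56]
 [ 54  50 128 239 253 250 252 246 167  50  57  60]
 [ 56  55 127 242 255 255 255 252 165  50  58  60]]
expect tail bottom [254.7 201.5] tail top [254.5 226.1] nose top [254.5 318.2] [285.6 226.1] [223.5 226.1]
205 17.9 29.9
206 17.3 29.5
207 16.7 29.0
218 10.0 23.8
219 9.4 23.4
220 8.8 22.9
```

```bash
python3 - <<'E'
from h import *
im=np.load('w3.npy'); c=np.clip(im[195:320,200:310].astype(float)*2,0,255).astype(np.uint8); save('crop3.png',c,4.6)
g=im.max(2).astype(int)
for v in range(206,254,3):
    i=np.nonzero(g[v,200:310]<75)[0]+200; print(v,i[0],i[-1],i[-1]-i[0]+1)
p=camera_params('wrist'); K=np.array(p['K']); T=np.array(p['T_tool_cam'])
def pt(P):
    q=K@T[:3,:3].T@(np.array(P,float)-T[:3,3]); return (q[:2]/q[2]).round(1)
# w2 check: knob on table at TCP z~77.5, tool x offset of knob axis ~1
for z in (77.5,37.5): print(pt([21,14,z]),pt([21,-14,z]),pt([-27,0,z]))
E
```

```text
206 275 278 4
209 231 279 49
212 230 280 51
215 229 281 53
218 229 281 53
221 228 281 54
224 218 282 65
227 200 284 85
230 200 309 110
233 200 309 110
236 200 309 110
239 200 309 110
242 202 309 108
245 221 289 69
248 220 290 71
251 220 291 72
[272.8 177. ] [236.8 177. ] [254.7 234.6]
[276.1 189.3] [233.3 189.2] [254.7 256.5]
```

View pics/crop3.png

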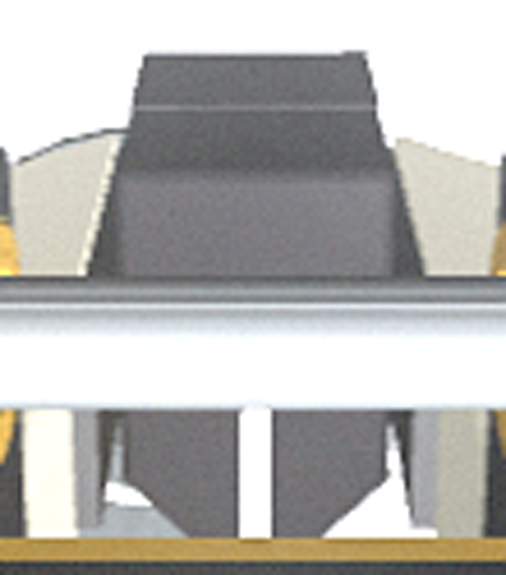

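```bash
python3 - <<'E'
from h import *
p=camera_params('wrist'); K=np.array(p['K']); T=np.array(p['T_tool_cam'])
def pt(P):
    q=K@T[:3,:3].T@(np.array(P,float)-T[:3,3]); return (q[:2]/q[2]).round(1)
def tz(u,v,z):
    d=T[:3,:3]@np.linalg.inv(K)@[u,v,1]; c=T[:3,3]; return (c+d*(z-c[2])/d[2]).round(1)
g=np.load('w2.npy').max(2).astype(int)
print('col245',g[174:204,245]); print('col253',g[204:260,253]); print('r200',g[200,226:282])
w=np.load('w3.npy').max(2).astype(int)
print('w3 col250 ',w[204:256,250]); print('w3 r240',w[240,215:296]); print('w3 r236',w[236,215:296]);print('w3 r300',w[300,215:296])
for z in (12,-8,-28): print(z,[ (x,pt([x,14,z]),pt([x,-14,z])) for x in (20,17,-10)])
E
```

```text
col245 [161 160 159 160 157  91  46  51  52  51  50  62  50  50  51  51  52  49
  56  66  71  71  69  71  72  69  71  71  70  69]
col253 [ 70  71  72  71  70  71  71  64 107 250 255 255 255 255 255 255 255 255
 255 255 255 255 255 255 255 255 255 255 255 255 255 255 255 255 255 255
 255 255 255 255 255 255 255 255 255 255 255 255 255 251 205  42  60  76
  90  76]
r200 [152 148 151 150 152 157 129  76  66  71  71  69  72  70  72  70  72  69
  70  71  69  69  70  70  70  68  71  71  71  71  72  73  72  70  70  71
  73  74  73  73  75  73  72  73  73  72  72  68  65 126 159 157 157 157
 160 161]
w3 col250  [198 201 111  50  60  60  58  58  55  58  57  57  53  59  66  54  53  52
  52  51  53  52  52  49  48  49  48  50  54  59  63  63  65  68  67  65
  65  63  65  64  63  65  66  63  64  64  65  64  62  65  64  50]
w3 r240 [109 108 107 109 107 114 120  84  46  51  54  59  65  65  65  65  64  65
  63  64  63  67  62  64  62  65  64  64  63  64  66  64  65  63  63  65
  65  67  65  66  67  65  64  67  66  65  64  67  65  69  66  64  64  68
  68  67  69  72  66  67  71  69  67  66  68  72  
[... 520 characters left out ...]
  61  60  60  60  59  60  59  58
  49 127 239 253 250 252 247 165  50  56  59  62  60  61  58  60  58  60
  59  56  60  60  57  62  61  57  59  57  59  54  54  61 135 187 196 198
 142  32  69  86  87  85  85  86  93]
12 [(20, array([279. , 201.5]), array([230.3, 201.5])), (17, array([278.9, 206.5]), array([230.4, 206.5])), (-10, array([278. , 249.6]), array([231.3, 249.5]))]
-8 [(20, array([281.9, 212.3]), array([227.3, 212.3])), (17, array([281.8, 217.9]), array([227.4, 217.8])), (-10, array([280.6, 265.4]), array([228.5, 265.4]))]
-28 [(20, array([285.6, 226.1]), array([223.5, 226.1])), (17, array([285.4, 232.3]), array([223.6, 232.3])), (-10, array([284. , 285.5]), array([225.1, 285.4]))]
```

The dark band in the crop is the knob's tail face. Its three edges, at rows 206, 218 and 233, fit an upright knob with its axis about 2.5–3 mm towards the nose from the TCP. Next I turn 9° and go low beside the shaft, so that knob and shaft are seen at nearly equal depth.

```bash
python3 -m jog '[[[0,0,-9,0.016,0.007,0.03,-1],[0,0,-9,0.016,0.007,0.06,-1],[0,0,-9,0.016,0.007,0.086,-1],[0,0,-9,0.016,0.007,0.086,-1],[0,0,-9,0.016,0.007,0.086,-1],[0,0,-9,0.016,0.007,0.086,-1]]]'
python3 - <<'E'
from h import *
o=get_obs();print(o['position'],o['orientation'],o['grip_width']*92); im=capture('wrist'); np.save('w4.npy',im); save('w4.png',im[60:330],1.5)
E
```

```text
time_s: 5.68
position: [565.7, -222.1, 137.0]
orientation: [-3.14, 0.002, -2.741]
contact_force: [0.2, 0.2, 0.4]
grip_width: 0.3
[ 565.69318913 -222.141552    137.04023601] [-3.14033848e+00  1.69636756e-03 -2.74100850e+00] 27.619375545692147
```

View pics/w4.png

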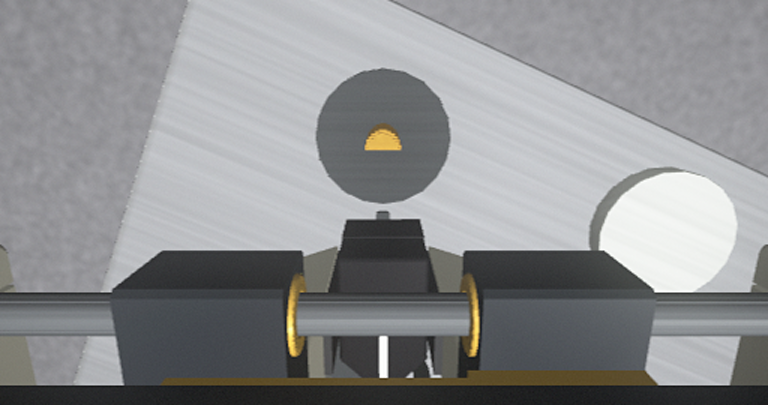

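The brass flat, at rows near 150 of this view, is now level, and shaft, lug and knob line share column 383. So yaw and lateral alignment are good. Now I measure the offset along the tool x.

```bash
python3 - <<'E'
from h import *
p=camera_params('wrist'); K=np.array(p['K']); T=np.array(p['T_tool_cam'])
def tz(u,v,z):
    d=T[:3,:3]@np.linalg.inv(K)@[u,v,1]; c=T[:3,3]; return (c+d*(z-c[2])/d[2]).round(2)
im=np.load('w4.npy'); hsv=cv2.cvtColor(im,cv2.COLOR_RGB2HSV)
br=(hsv[:,:,1]>110)&(hsv[:,:,2]>180); br[:130]=0; br[180:]=0; br[:,:220]=0; br[:,290:]=0
ys,xs=np.nonzero(br); 
print({int(y):(int(xs[ys==y].min()),int(xs[ys==y].max())) for y in np.unique(ys)})
bot=[ (x,ys[xs==x].max()) for x in np.unique(xs)]; print('flat bottom',bot)
print(im[138:166,255])
g=im.max(2).astype(int); print(g[198:225,245]); r=g[210,220:290]; i=np.nonzero(r<75)[0]+220; print('tail',i[0],i[-1])
# bezel & lug
dk=((g<125)|(hsv[:,:,1]>110)).astype(np.uint8); dk[:90]=0; dk[203:]=0; dk[:,:200]=0; dk[:,310:]=0
k,l,st,ce=cv2.connectedComponentsWithStats(dk); j=1+np.argmax(st[1:,4]); print(st[j],ce[j])
b=max(cv2.findContours((l==j).astype(np.uint8),0,1)[0],key=cv2.contourArea)[:,0]; b=b[b[:,1]<195]
P=np.array([tz(*map(float,q),48)[:2] for q in b]); s=np.linalg.lstsq(np.c_[2*P,np.ones(len(P))],(P**2).sum(1),rcond=None)[0]; print('bezel tool xy',s[:2],np.sqrt(s[2]+s[0]**2+s[1]**2))
for z in (18,20): print('z',z,[ (v,tz(255,v,z)[0]) for v in (159,160,161)])
for z in (11,12,13): print('tailbot',z,[ (v,tz(255,v,z)[0]) for v in (205,206,207)])
E
```

```text
{146: (253, 256), 147: (252, 258), 148: (250, 260), 149: (248, 262), 150: (248, 262), 151: (246, 264), 152: (246, 264), 153: (244, 265), 154: (244, 265), 155: (244, 265), 156: (244, 265), 157: (243, 267), 158: (243, 266), 159: (243, 266)}
flat bottom [(np.int64(243), np.int64(159)), (np.int64(244), np.int64(159)), (np.int64(245), np.int64(159)), (np.int64(246), np.int64(159)), (np.int64(247), np.int64(159)), (np.int64(248), np.int64(159)), (np.int64(249), np.int64(159)), (np.int64(250), np.int64(159)), (np.int64(251), np.int64(159)), (np.int64(252), np.int64(159)), (np.int64(253), np.int64(159)), (np.int64(254), np.int64(159)), (np.int64(255), np.int64(159)), (np.int64(256), np.int64(159)), (np.int64(257), np.int64(159)), (np.int64(258), np.int64(159)), (np.int64(259), np.int64(159)), (np.int64(260), np.int64(159)), (np.int64(261), np.int64(159)), (np.int64(262), np.int64(159)), (np.int64(263), np.int64(159)), (np.int64(264), np.int64(159)), (np.int64(265), np.int64(159)), (np.int64(266), np.int64(159)), (np.int64(267), np.int64(157))]
[[101 104 104]
 [ 99 101 103]
 [100 104 106]
 [1
[... 347 characters left out ...]
  99 102]
 [ 95  99 101]]
[200 198 199 198 198 197 202 200 107  43  51  55  53  52  48  48  52  50
  53  53  65  48  49  51  49  47  47]
tail 230 279
[ 211  106   89   90 6184] [254.9830207  150.21879043]
bezel tool xy [44.08484948  0.18186728] 29.24129928099487
z 18 [(159, np.float64(43.64)), (160, np.float64(43.06)), (161, np.float64(42.48))]
z 20 [(159, np.float64(43.35)), (160, np.float64(42.76)), (161, np.float64(42.18))]
tailbot 11 [(205, np.float64(18.18)), (206, np.float64(17.58)), (207, np.float64(16.98))]
tailbot 12 [(205, np.float64(17.88)), (206, np.float64(17.27)), (207, np.float64(16.67))]
tailbot 13 [(205, np.float64(17.58)), (206, np.float64(16.97)), (207, np.float64(16.36))]
```

The shaft axis is at tool x = +44.1 (D and bezel agree) and the knob axis at −2.6, so I shift +46.7 mm. Lateral offset is about 0.

```bash
python3 -m jog '[[[0,0,0,0.024,0,-0.003,-1],[0,0,0,0.0467,0,-0.003,-1],[0,0,0,0.0467,0,0,-1],[0,0,0,0.0467,0,0.006,-1],[0,0,0,0.0467,0,0.010,-1],[0,0,0,0.0467,0,0.012,-1],[0,0,0,0.0467,0,0.012,-1]]]'
python3 - <<'E'
from h import *
o=get_obs();print(o['position'],o['orientation'],o['contact_force'],o['ft_torque'])
E
```

```text
time_s: 6.6
position: [522.0, -240.2, 123.4]
orientation: [3.141, -0.0, -2.741]
contact_force: [-0.3, 0.7, -0.7]
grip_width: 0.304
[ 521.9789847  -240.22616681  123.41424365] [ 3.14126888e+00 -1.85990317e-04 -2.74125551e+00] [-0.335317    0.7291761  -0.67553254] [0.08121855 0.01558603 0.00734559]
```

```bash
python3 -m jog '[[[0,0,0,0,0,0.004,-1],[0,0,0,0,0,0.008,-1],[0,0,0,0,0,0.012,-1],[0,0,0,0,0,0.012,-1],[0,0,0,0,0,0.012,-1]]]'
python3 - <<'E'
from h import *
o=get_obs();print(o['position'],o['orientation'],o['contact_force'],o['ft_torque'])
for n in('side','scene'): np.save(n+'5.npy',capture(n))
a=np.load('side5.npy')[100:170,235:315]; b=np.load('scene5.npy')[235:305,155:235]
save('fit5.png',np.hstack([a,b]),5)
E
```

```text
time_s: 7.22
position: [522.0, -240.3, 111.7]
orientation: [3.141, 0.0, -2.741]
contact_force: [1.4, 0.7, -1.7]
grip_width: 0.307
[ 521.98158909 -240.30131824  111.67937124] [ 3.14148030e+00  2.88123172e-04 -2.74149556e+00] [ 1.37853195  0.6675661  -1.73826464] [ 0.3029661  -0.50816354 -0.07504912]
```

View pics/fit5.png

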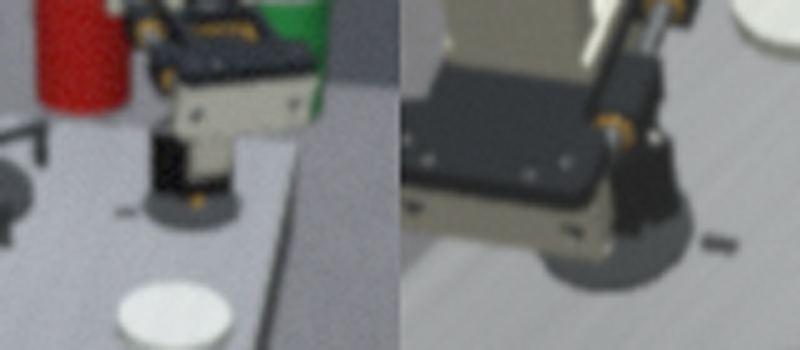

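The knob sits over the shaft with its nose towards the lug. A bit of brass shows below it at (197,200), and there is no jam force. I continue to home, then press.

```bash
python3 -m jog '[[[0,0,0,0,0,0.001,-1],[0,0,0,0,0,0.002,-1],[0,0,0,0,0,0.003,-1],[0,0,0,0,0,0.003,-1],[0,0,0,0,0,0.003,-1]]]'
python3 -m jog '[[[0,0,0,0,0,0.001,-1],[0,0,0,0,0,0.002,-1],[0,0,0,0,0,0.002,-1],[0,0,0,0,0,0.002,-1]]]'
python3 -m jog '[[[0,0,0,0,0,0.001,-1],[0,0,0,0,0,0.002,-1],[0,0,0,0,0,0.002,-1],[0,0,0,0,0,0.002,-1]]]'
```

```text
time_s: 7.95
position: [522.1, -240.6, 108.9]
orientation: [-3.141, 0.001, -2.742]
contact_force: [3.4, 0.8, 3.2]
grip_width: 0.305
time_s: 8.45
position: [522.1, -240.6, 106.9]
orientation: [-3.141, 0.0, -2.742]
contact_force: [2.4, 0.4, 2.3]
grip_width: 0.305
time_s: 8.95
position: [522.1, -240.5, 104.9]
orientation: [-3.141, 0.001, -2.742]
contact_force: [3.3, 1.5, 4.9]
grip_width: 0.308
```

```bash
python3 -m jog '[[[0,0,0,0,0,0.001,-1],[0,0,0,0,0,0.001,-1],[0,0,0,0,0,0.001,-1]]]'
python3 -m jog '[[[0,0,0,0,0,0.001,-1],[0,0,0,0,0,0.001,-1],[0,0,0,0,0,0.001,-1]]]'
python3 -m jog '[[[0,0,0,0,0,0.001,-1],[0,0,0,0,0,0.001,-1],[0,0,0,0,0,0.001,-1]]]'
```

```text
time_s: 9.32
position: [522.1, -240.6, 104.0]
orientation: [-3.141, 0.001, -2.742]
contact_force: [2.4, 0.8, 5.8]
grip_width: 0.301
time_s: 9.7
position: [522.1, -240.6, 103.0]
orientation: [-3.141, 0.001, -2.742]
contact_force: [2.8, 0.8, 7.3]
grip_width: 0.305
time_s: 10.07
position: [522.2, -240.6, 102.7]
orientation: [-3.141, 0.001, -2.742]
contact_force: [0.8, 2.6, 14.4]
grip_width: 0.304
```

The force climbed from 3 to 7 N over about 6 mm and then jumped to 14 N, so the shaft is at its stop. One visual check before handing in.

```bash
python3 - <<'E'
from h import *
for n in('side','scene','wrist'): np.save(n+'6.npy',capture(n))
a=np.load('side6.npy')[100:170,235:315]; b=np.load('scene6.npy')[235:305,155:235]
save('fit6.png',np.hstack([a,b]),5); o=get_obs(); print(o['position'],o['contact_force'],o['grip_width']*92,o['time_s'])
w=np.load('wrist6.npy').max(2).astype(int); print(w[200:215,245]) # tail edge row, was 205.7
s0=np.load('scene0.npy').astype(int);s1=np.load('scene6.npy').astype(int)
for n,(x0,y0,x1,y1) in dict(lid=(215,215,258,250),tin=(230,143,270,178)).items():
    c=[np.argwhere(s[y0:y1,x0:x1].min(2)>170).mean(0).round(1) for s in (s0,s1)]; print(n,c)
E
```

```text
[ 522.09695468 -240.67090548  102.74288257] [ 0.77858998  2.59984242 13.07388737] 27.608821756379744 10.225
[107 110 108 109 112 108  77  52  56  53  55  52  55  54  55]
lid [array([17.7, 20.7]), array([17.4, 20.8])]
tin [array([13.1, 19.8]), array([13. , 19.6])]
```

View pics/fit6.png

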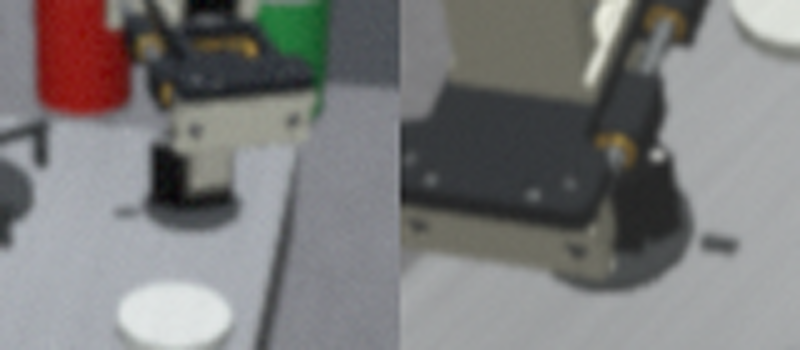

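The knob is down on the bezel with no brass showing and its nose towards the lug. The tail edge is at the same row as before, so it has not slipped in the grip. The lid and tin have not moved. I hand in.

```bash
python3 -c "
from bench import close_job
print(close_job())"
```

```text
the job is handed in; nothing more can be done
None
```

The knob is on the bare shaft with its flat matched, and I handed the job in at 10.2 s with the gripper still holding it pressed in. No verdict was reported.

**What I did:** I picked up the loose black knob, turned it so its nose points along the lug direction (0.40 rad), and slid it onto the shaft without jamming. I then pressed until the shaft reached its stop.

**Last checks:**
- **Press:** the upward force rose from about 3 to 7 N over 6 mm of travel, then jumped to 13–14 N at the stop.
- **Grip:** the opening is 27.6 mm on the 28 mm flats, and the tail edge sits at the same image row as before the press, so the knob has not slipped.
- **Fit:** the last picture shows no brass below the knob and the nose towards the lug.
- **Bystanders:** the lid and tin moved by no more than about 0.3 pixel in the scene camera.

**What disagreed:**
- **Knob position in the grip:** the first picture put the knob's axis about 2 mm from where the close views did. I used the close-view value.
- **Side force:** about 3 N sideways appeared during the push, which points to a slight offset within the clearance.
- **Flat direction:** a rough estimate from the brass flat itself gave 0.37 rad against 0.40 from the lug. That is within tolerance.

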